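# Set the engraver's speed and start it

## Task

Get the tag engraver going: with a fingertip, push the speed selector on the control box round, counting the clicks, to position 5 (the fifth click up from off) without running past it, and then press the start button fully in and let it go. Push and press only: do not take the selector between the fingers or force it, and leave the stall's other goods where they stand.

Things in the scene. Friction and masses are not known exactly. Their poses are not given: they have to be found in the camera images.
- box: Engraver control box, grey with a dark steel top panel 70 mm above the table, 170 mm (its x) by 260 mm (its y), fixed to the table. Origin: centre of its underside; x points away from its front, y to the left seen from the front. Round the selector are eight raised white marks, one per click: a round dot for 0 (off), then bars from short (1) to long (7).
- selector_axis (a point): Point on the top panel on the selector's vertical turning axis, 45 mm to +y of the box's centre. A detent draws the selector into the nearest click (crests half-way between clicks; past a crest it runs on by itself) and takes about 0.10 N m: under 4 N pushed sideways 38 mm from the axis. An aluminium disc, 62 mm across and 4 mm high, lies under the selector.
- selector (a joint): Speed selector's angle in rad, growing clockwise seen from above. Click positions 0 to 7, 30 degrees (0.5236) apart, hard stops at 0 (off) and 7 (3.665); position 5 is 2.618. The pointer stands 105 degrees anticlockwise of the box's +x axis at 0, and 45 degrees clockwise of it at 5. It starts at one of positions 0 to 3.
- selector_tip (a point): Top of the selector's pointer end; its x axis runs outwards along the pointer. The selector is a black upright bar, 12 mm wide, 64 mm long, reaching 50 mm from the axis on the pointer side (white line on top) and 14 mm on the other; its top is 32 mm above the panel. Its round foot is 44 mm across, with its top 10 mm above the panel.
- start (a joint): Travel of the start button in m: 0 when out, 0.006 fully in. It springs back when let go. Fully in takes 4 N.
- start_top (a point): Centre of the top of the start button: a plain grey round push button, 30 mm across, in a black housing in the right part of the panel, 85 mm to -y of the box's centre. It is pressed straight down.
- figure_dark: Bystander: dark carved wooden figure, 105 mm tall, 46 mm wide base; origin at the centre of its underside. Loose.
- figure_stone: Bystander: black stone figure, 90 mm tall, 39 mm wide base; origin at the centre of its underside. Loose.
- bell: Bystander: small brass hand bell, 66 mm tall, 48 mm wide at the mouth; origin at the centre of its underside. Loose.
- clay_lamp: Bystander: shallow terracotta bowl lamp, 72 mm across, 26 mm high; origin at the centre of its underside. Loose.
- handpiece: Bystander: engraving handpiece lying on its side, 150 mm long along its x axis, 24 mm thick; origin at the centre of its underside. Loose.
- oil_jar: Bystander: amber glass jar with a black lid, 56 mm across, 75 mm tall; origin at the centre of its underside. Loose.
- tag_blank: Bystander: flat round wooden key-tag blank, 44 mm across, 8 mm thick; origin at the centre of its underside. Loose.

How it is judged:
By the outcome, as a careful person would: the job done as asked, in the order asked, and still so for the second after the job is handed in, with the robot touching nothing.
It also fails if it takes over 58 s, if anything falls off the work surface, if the arm or the gripper's body presses on something with over 40 N, if the wrist force passes 120 N, or if a joint passes its speed limit or range.

## Robot

A 6-joint arm with a two-finger parallel gripper is mounted at the origin on the work surface. World frame = base frame: x ahead of the robot, y to its left, z up, the work surface at z = 0. Lengths are in m, angles in rad, forces in N, time in s.
With the tool pointing down it reaches from about 0.4 to 0.925 m from the base axis. Payload 3.4 kg.
Tool frame: the origin (TCP) lies at the very end of the fingers, on their centre line; the grasp point (between the pads) lies 19 mm behind it; z points along the fingers, y is the line along which they close (so a half turn about z gives the same grasp; the last joint's range is limited). The gripper opens to 85 mm and grips with 20 to 120 N. Pads are 22 mm wide; open, the fingers measure 114 mm over their backs; the gripper's body (76 mm by 85 mm) begins 54 mm behind the grasp point. The pads swing forward as they close: fully open they stand 13 mm farther back than shut.
Start: joints at [-1.381, 0.307, 1.506, -0, 1.328, -0.073], TCP at [0.149, -0.555, 0.231] pointing down, gripper open.
Joint ranges: [-3.12, 3.12], [-1.05, 2.28], [0.14, 2.33], [-1.42, 4.57], [0.1, 2.73], [-2.68, 2.68]. Speed limits (rad/s): [2.57, 2.57, 3.14, 3.14, 3.14, 3.14].

## Interface

Orientations are given as a unit quaternion [x, y, z, w].
In Python, from station import * gives the robot as it stands.
- The arm moves only by the shell command python3 -m jog 'ROWS' [OPENING] [FORCE]. ROWS is JSON, a list of rows, each a list of 4 numbers: the shift along the tool's x, y, z each as a share of 300 mm, from -1 to 1, then the turn about the tool's z as a share of 2 pi rad, from -1 to 1. A call has 1 to 20 rows; each row shifts and turns the commanded pose from where the row before left it, along the tool's axes as they then stand; what a row does not reach is not made up. A row lasts 1/8 s, in which the tool goes at most 62.5 mm and 10.7 degrees, less where a joint would pass 70% of its speed; a pose out of reach is approached as far as the arm can. A call with a number of a shift or a turn outside -1 to 1 is refused whole. A call with a gripper value outside its range is refused whole. OPENING is the gripper's target within -1 to 1 (fully open at 1, half-way at 0, shut at -1), set as the call begins (- or left out, the last holds). The fingers move at their own pace and stop on an object; FORCE is the grip in N (left out, the last holds). Time passes only in rows, so rows that do not move let the fingers close. It gives the time, the measured TCP pose, the force, the opening and the grip force at its end, in the units of the state.
- get_state(): the state, without advancing time (a new reading comes with each control period).
- read_camera(name): name is "scene" or "top" or "wrist"; returns a dict with "img" (420x560x3 uint8, red, green, blue), "fx", "fy", "cx", "cy" (pixels), "D" ([k1, k2, p1, p2, k3] as OpenCV has them; the pictures are not rectified), "camera_from_world" (4x4, takes a point from world to camera coordinates); the wrist camera has in their place "hand_eye" (4x4, takes a point from camera to tool coordinates, whose origin is the TCP and whose axes are the flange's). Camera axes: x right, y down, z forward; pixel columns grow to the right and rows downward; lengths in m; the calibration is good to about 2 mm. A picture is of the moment at which its call begins: read the wrist's pose just before it. There is no depth.
- hand_in(): hands the job in; it is judged then, once.
The state is a dict: "t": time; "joint_positions": joint angles; "dq": joint speeds; "tau": joint torques, N m; "tool_pos": TCP position; "orientation": TCP orientation; "ft_force": force on the tool from outside, world axes, zero at the start; "moment": the same for the moment, N m; "gripper_width": opening from 0.0 (shut) to 1.0 (fully open); "gripper_force": force on a finger pad.
Only numpy, scipy, OpenCV 4.12 (cv2) and the standard library are available. Lean on these libraries where they do the work, as an engineer would, in place of code of your own. Each camera call takes 0.05 s, during which the arm holds its last target. There are 200 camera calls.

## Working session

There is one attempt and no reset: what is moved stays moved. The work goes in short steps, Python scripts to look and compute and a shell command to move; the robot and the scene stay as the last step left them, time stands still between calls to the robot, and variables do not carry over. Pictures are saved under pics/ and viewed, at most 10 in all, crops included, and the job is handed in when it is done.

```bash
mkdir -p pics; python3 - <<'E'
from station import *
import cv2
s=get_state();print(s)
a=read_camera("top");b=read_camera("scene")
cv2.imwrite("pics/top.png",cv2.resize(a["img"][:,:,::-1],(800,600),interpolation=cv2.INTER_CUBIC));cv2.imwrite("pics/scene.png",b["img"][:,:,::-1])
for c in(a,b):print({k:v for k,v in c.items() if k!="img"})
E
```

```text
{'t': 0.0, 'joint_positions': array([-1.38151522e+00,  3.07554701e-01,  1.50767834e+00,  3.25251983e-05,
        1.32840747e+00, -7.34995821e-02]), 'dq': array([-9.48920385e-05,  1.09677261e-03, -1.09744218e-03, -3.59779119e-04,
        5.21469388e-04, -3.47820778e-04]), 'tau': array([-8.80713851e-04, -4.57546091e+01, -2.51920688e+01, -4.95934946e-04,
        1.34580780e-02,  9.03242665e-06]), 'tool_pos': array([ 0.14922101, -0.55457113,  0.23038966]), 'orientation': array([ 9.91380693e-01,  1.31008674e-01, -4.34860703e-05, -1.02312518e-03]), 'ft_force': array([ 0.09239176, -0.0694336 ,  0.37208953]), 'moment': array([-0.02006069,  0.01610882, -0.03105918]), 'gripper_force': 0.0, 'gripper_width': 0.9996514704145021}
{'fx': 410.2259575769806, 'fy': 410.2259575769806, 'cx': 280.5697012433988, 'cy': 212.7998699878275, 'D': array([-0.09580708,  0.        ,  0.        ,  0.        ,  0.        ]), 'camera_from_world': array([[-0.01446226, -0.99988487, -0.00459129,  0.01581073],
       [-0.99484849,  0.01484988, -0.10027947,  0.56817776],
       [ 0.1003361 ,  0.00311737, -0.99494872,  1.26421166],
       [ 0.        ,  0.        ,  0.        ,  1.        ]])}
{'fx': 490.3315806676729, 'fy': 490.3315806676729, 'cx': 269.93263392112345, 'cy': 207.65979138497875, 'D': array([-0.02649718,  0.        ,  0.        ,  0.        ,  0.        ]), 'camera_from_world': array([[ 0.04696231,  0.99878368,  0.01502322, -0.04972704],
       [ 0.84464121, -0.0316765 , -0.53439483, -0.41048336],
       [-0.53326895,  0.03778564, -0.84510146,  1.58113514],
       [ 0.        ,  0.        ,  0.        ,  1.        ]])}
```

View pics/top.png

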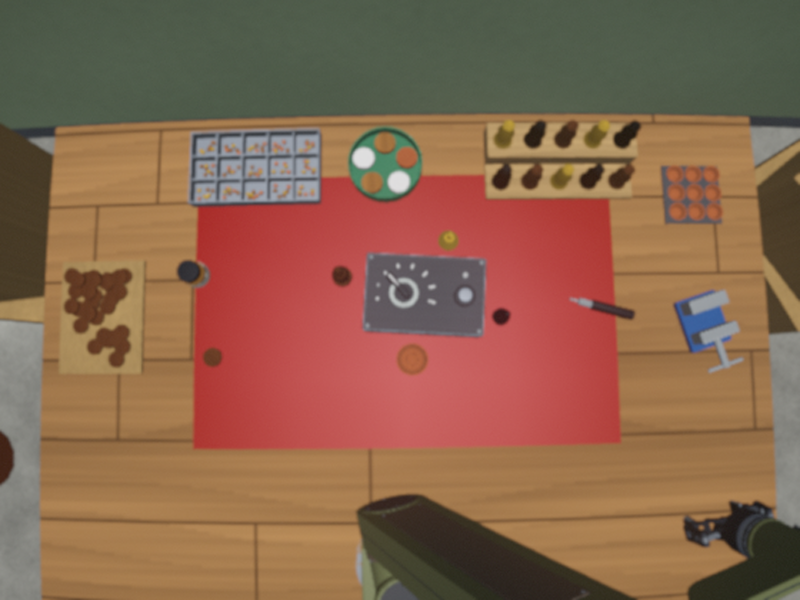

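View pics/scene.png

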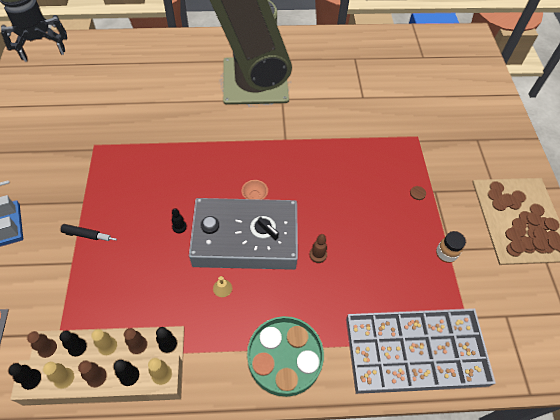

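The top picture shows the box at about (365–485, 255–335), with the selector at (404,292), its pointer up-left, and the button at (465,295). Next an enlarged crop.

```bash
cat > h.py <<'E'
import numpy as np,cv2
def ray(c,T,uv,z):
    K=np.array([[c["fx"],0,c["cx"]],[0,c["fy"],c["cy"]],[0,0,1]])
    p=cv2.undistortPoints(np.array([[uv]],float),K,c["D"])[0,0]
    R,t=T[:3,:3],T[:3,3]; o=-R.T@t; d=R.T@np.array([p[0],p[1],1]); return o+d*(z-o[2])/d[2]
def proj(c,T,P):
    K=np.array([[c["fx"],0,c["cx"]],[0,c["fy"],c["cy"]],[0,0,1]])
    return cv2.projectPoints(np.array(P,float).reshape(-1,3),cv2.Rodrigues(T[:3,:3])[0],T[:3,3],K,c["D"])[0][:,0]
E
python3 - <<'E'
from station import *
from h import *
a=read_camera("top")
cv2.imwrite("pics/crop.png",cv2.resize(a["img"][160:260,220:370,::-1],(750,500),interpolation=cv2.INTER_CUBIC))
E
```

```text
(no output)
```

View pics/crop.png

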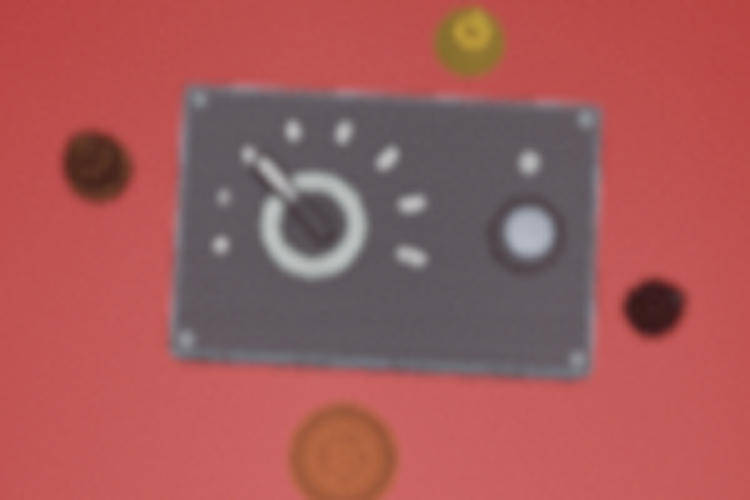

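Crop (×5, offset 220,160): panel corners (188,88), (600,105), (588,377), (173,355). The disc centre is (314,225) and the button (528,232). The pointer is on the third mark at (248,155), so position 2, and three more clicks are needed.

```bash
python3 - <<'E'
from station import *
from h import *
a=read_camera("top");T=a["camera_from_world"]
f=lambda u,v,z:ray(a,T,(220+(u+.5)/5-.5,160+(v+.5)/5-.5),z)
C=np.array([f(188,88,.07),f(600,105,.07),f(588,377,.07),f(173,355,.07)])
print(C,np.linalg.norm(np.diff(C,axis=0),axis=1))
c=C.mean(0);ax=f(314,225,.074);bt=f(528,232,.08)
print("c",c,"axis",ax,"btn",bt,np.linalg.norm((ax-bt)[:2]))
y=(ax-bt)[:2];print("yaw",np.degrees(np.arctan2(-y[0],y[1])))
p=f(260,160,.102)-ax;print("ptr",np.degrees(np.arctan2(p[1],p[0])),p)
for n,u,v,z in[("bell",470,40,.03),("dark",97,165,.05),("stone",655,307,.05),("lamp",343,455,.02)]:print(n,f(u,v,z))
E
```

```text
[[ 0.67547396  0.07773051  0.07      ]
 [ 0.66113713 -0.17592396  0.07      ]
 [ 0.49382853 -0.16371057  0.07      ]
 [ 0.51099992  0.08825675  0.07      ]] [0.25405931 0.16775379 0.25255175]
c [ 0.58535988 -0.04341182  0.07      ] axis [0.58879092 0.00138004 0.074     ] btn [ 0.58186838 -0.12833164  0.08      ] 0.12989627522036631
yaw -3.054899694473213
ptr 41.21881630462696 [0.03622312 0.03173196 0.028     ]
bell [ 0.71144513 -0.09992634  0.03      ]
dark [0.63145735 0.13615205 0.05      ]
stone [ 0.53741149 -0.20924966  0.05      ]
lamp [ 0.44935963 -0.01478419  0.02      ]
```

```bash
python3 -m jog '[[0.123,-0.0968,0,0],[0.123,-0.0968,0,0],[0.123,-0.0968,0,0],[0.123,-0.0968,0,0],[0.123,-0.0968,0,0],[0.123,-0.0968,0,0],[0.123,-0.0968,0,0],[0.123,-0.0968,0,0],[0.123,-0.0968,0,0],[0.123,-0.0968,0,0],[0.123,-0.0968,0,0],[0.123,-0.0968,0,0],[0.123,-0.0968,0,0],[0.123,-0.0968,0,0],[0.123,-0.0968,0,0],[0.123,-0.0968,0,0],[0,0,0,0],[0,0,0,0]]' -1 20
python3 -m jog '[[0,0,0,-0.025],[0,0,0,-0.025],[0,0,0,-0.025],[0,0,0,-0.025],[0,0,0,-0.025],[0,0,0,-0.025],[0,0,0,-0.025],[0,0,0,-0.025],[0,0,0,-0.025],[0,0,0,-0.025],[0,0,0,-0.025],[0,0,0,-0.025],[0,0,0,-0.025],[0,0,0,0],[0,0,0,0]]'
python3 - <<'E'
from station import *
from h import *
s=get_state();w=read_camera("wrist");print(s["tool_pos"],s["orientation"],w["hand_eye"],s["joint_positions"])
q=s["orientation"];print(np.degrees(2*np.arctan2(q[1],q[0])))
cv2.imwrite("pics/w1.png",w["img"][:,:,::-1])
E
```

```text
t: 2.45
tool_pos: [0.5981, 0.0467, 0.2307]
orientation: [0.991, 0.131, -0.001, 0.0]
ft_force: [0.4, -0.4, 0.6]
gripper_width: -0.001
gripper_force: 0.0
t: 4.32
tool_pos: [0.5983, 0.046, 0.2314]
orientation: [0.408, 0.913, -0.0, -0.0]
ft_force: [-0.6, -0.1, -1.0]
gripper_width: 0.002
gripper_force: 0.0
[0.59829839 0.04597524 0.23143836] [ 4.07962579e-01  9.12998642e-01 -1.02732777e-04 -5.49156366e-05] [[-3.92158296e-05 -9.56344176e-01 -2.92242733e-01  7.43086392e-02]
 [ 9.99999935e-01  6.70331418e-05 -3.53550560e-04  2.54219551e-04]
 [ 3.57705968e-04 -2.92242728e-01  9.56344112e-01 -1.41944665e-01]
 [ 0.00000000e+00  0.00000000e+00  0.00000000e+00  1.00000000e+00]] [ 6.39629504e-03  3.41573130e-01  1.45244005e+00 -1.45198642e-04
  1.34776448e+00 -7.23925144e-01]
131.8461770381111
```

View pics/w1.png

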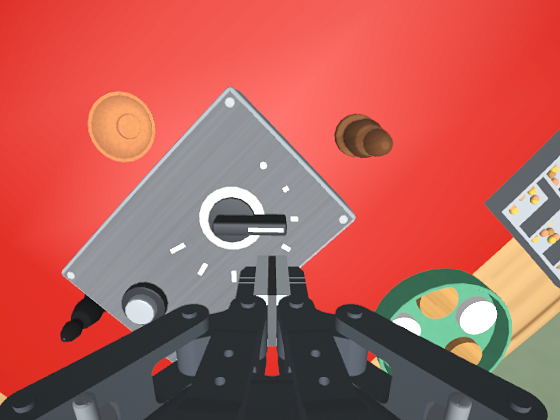

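Wrist picture: disc centre about (232,219), pointer along +column ending at (287,225) on the third mark (294,218), button top about (140,305), fingers shut.

```bash
cat >> h.py <<'E'
def wT(s,w):
    from scipy.spatial.transform import Rotation as R
    A=np.eye(4);A[:3,:3]=R.from_quat(s["orientation"]).as_matrix();A[:3,3]=s["tool_pos"];return np.linalg.inv(A@w["hand_eye"])
E
python3 - <<'E'
from station import *
from h import *
s=get_state();w=read_camera("wrist");T=wT(s,w)
hs=cv2.cvtColor(w["img"],cv2.COLOR_RGB2HSV)
m=((hs[...,1]<25)&(hs[...,2]>235)).astype(np.uint8);m[:180]=0;m[256:]=0;m[:,:195]=0;m[:,270:]=0
n,l,st,ce=cv2.connectedComponentsWithStats(m);print(st)
for uv,z in[((232.5,219),.074),((248,229.5),.102),((284,229.5),.102),((288,225),.102),((140,303),.085),((263,165),.07),((285,188),.07),((294,218),.07)]:print(uv,ray(w,T,uv,z))
a=ray(w,T,(232.5,219),.074)
d=ray(w,T,(284,229.5),.102)-ray(w,T,(248,229.5),.102);print(np.degrees(np.arctan2(d[1],d[0])))
E
```

```text
[[     0      0    560    420 233842]
 [   199    187     65     62   1270]
 [   248    228     22      4     88]]
(232.5, 219) [0.58862741 0.0026165  0.074     ]
(248, 229.5) [0.60085612 0.01348947 0.102     ]
(284, 229.5) [0.62373215 0.03402353 0.102     ]
(288, 225) [0.62351121 0.03929694 0.102     ]
(140, 303) [ 0.57493155 -0.12297132  0.085     ]
(263, 165) [0.57663508 0.05903279 0.07      ]
(285, 188) [0.60579148 0.05659404 0.07      ]
(294, 218) [0.63176377 0.04086994 0.07      ]
41.911898736370794
```

```bash
python3 -m jog '[[0,0,0.1,0],[0,0,0.1,0],[0,0,0.1,0],[0,0,0.08,0],[0,0,0.06,0],[0,0,0.036,0],[0,0,0,0],[0,0,0,0]]'
python3 - <<'E'
from station import *
from h import *
s=get_state();w=read_camera("wrist")
cv2.imwrite("pics/w2.png",w["img"][:,:,::-1])
E
```

```text
t: 5.42
tool_pos: [0.5995, 0.0468, 0.0892]
orientation: [0.406, 0.914, 0.0, 0.001]
ft_force: [-0.0, 0.3, -0.1]
gripper_width: 0.001
gripper_force: 0.0
```

View pics/w2.png

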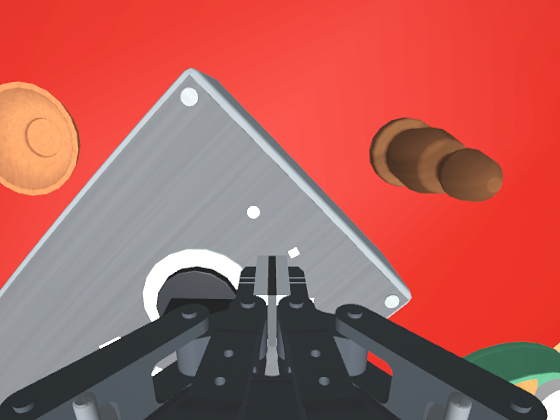

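The fingers sit beside the pointer on its anticlockwise side, beside mark 1 at (293,252). The dot is at (253,212), and the pointer is below the fingers in the view. Closing the gap, then pushing round in an arc.

```bash
python3 -m jog '[[-0.012,0,0,0],[-0.012,0,0,0],[-0.0067,0.0031,0,0.00833],[-0.0067,0.0031,0,0.00833],[-0.0067,0.0031,0,0.00833],[-0.0067,0.0031,0,0.00833],[-0.0067,0.0031,0,0.00833],[-0.0067,0.0031,0,0.00833],[-0.0067,0.0031,0,0.00833],[-0.0067,0.0031,0,0.00833],[-0.0067,0.0031,0,0.00833],[-0.0067,0.0031,0,0.00833]]'
python3 - <<'E'
from station import *
from h import *
s=get_state();q=s["orientation"];yaw=2*np.arctan2(q[1],q[0]);f=yaw-np.pi/2
r=s["tool_pos"][:2]-[.5887,.002];print("face",np.degrees(f),"u",r@[np.cos(f),np.sin(f)],"n",r@[-np.sin(f),np.cos(f)])
w=read_camera("top");cv2.imwrite("pics/t2.png",cv2.resize(w["img"][160:260,220:370,::-1],(750,500),interpolation=cv2.INTER_CUBIC))
E
```

```text
t: 6.98
tool_pos: [0.6216, 0.0281, 0.0887]
orientation: [0.63, 0.777, 0.0, 0.0]
ft_force: [-0.8, 0.8, -0.4]
gripper_width: 0.0
gripper_force: 0.0
face 11.959965986698284 u 0.03754808635743022 n 0.01872440513665555
```

View pics/t2.png

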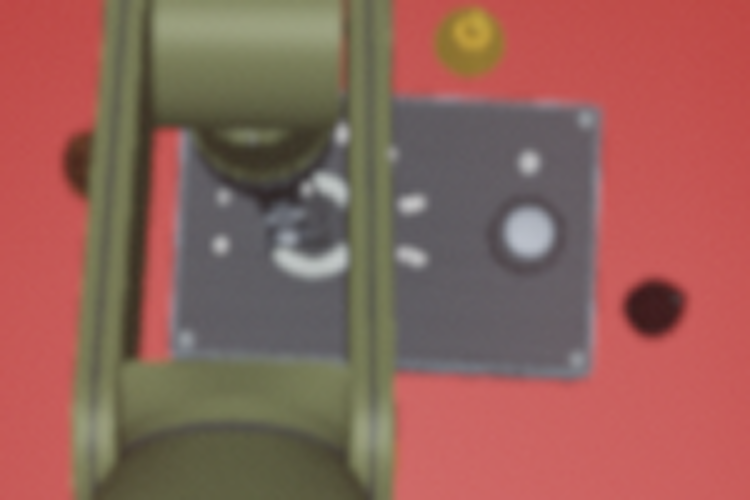

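The arm hides the pointer; forces and the TCP pose fit position 3. Continuing.

```bash
cat > st.py <<'E'
from station import *
from h import *
s=get_state();q=s["orientation"];f=2*np.arctan2(q[1],q[0])-np.pi/2
r=s["tool_pos"][:2]-[.5887,.002];n=[-np.sin(f),np.cos(f)]
print("face",np.degrees(f).round(1),"u",r@[np.cos(f),np.sin(f)],"n",r@n,"Fn",s["ft_force"][:2]@n)
E
python3 -m jog '[[-0.0067,0.0031,0,0.00833],[-0.0067,0.0031,0,0.00833],[-0.0067,0.0031,0,0.00833],[-0.0067,0.0031,0,0.00833]]'>/dev/null; python3 st.py
python3 -m jog '[[-0.0067,0.0031,0,0.00833],[-0.0067,0.0031,0,0.00833],[-0.0067,0.0031,0,0.00833]]'>/dev/null; python3 st.py
python3 -m jog '[[-0.0067,0.0031,0,0.00833],[-0.0067,0.0031,0,0.00833],[-0.0067,0.0031,0,0.00833]]'>/dev/null; python3 st.py
python3 -m jog '[[-0.0067,0.0031,0,0.00833],[-0.0067,0.0031,0,0.00833]]'>/dev/null; python3 st.py
```

```text
face -0.0 u 0.03722702225087303 n 0.019641169226948522 Fn 2.3438187240146484
face -9.0 u 0.03736919984455845 n 0.01885101935481198 Fn 0.08996176021646994
face -18.0 u 0.03750053912158142 n 0.018525818548395103 Fn -0.5171523191879509
face -24.0 u 0.03749411083777907 n 0.018809064797675527 Fn 1.6148976471115615
```

Force rose near 0° and dropped by −9°, so it clicked into 4, and it is now rising again towards crest 4.5. Stepping more finely.

```bash

python3 -m jog '[[-0.0067,0.0031,0,0.00833],[-0.0067,0.0031,0,0.00833],[0,0,0,0]]'>/dev/null; python3 st.py
python3 -m jog '[[-0.0067,0.0031,0,0.00833],[0,0,0,0]]'>/dev/null; python3 st.py
python3 -m jog '[[-0.0045,0.0021,0,0.00556],[0,0,0,0]]'>/dev/null; python3 st.py
```

```text
face -29.9 u 0.03747847743672515 n 0.018965462914822533 Fn 2.6338098311931835
face -32.8 u 0.03757291103620128 n 0.01873612241082605 Fn 2.4874266843580672
face -34.9 u 0.037626127252376795 n 0.018212369315361923 Fn 1.8680816036207195
```

```bash

python3 -m jog '[[-0.0045,0.0021,0,0.00556],[0,0,0,0]]'>/dev/null; python3 st.py
```

```text
face -36.9 u 0.03716607086847104 n 0.017793251028832863 Fn 0.1911156404989255
```

The force dropped, which fits the click into 5. Backing off, raising and looking.

```bash

python3 -m jog '[[0.02,0,0,0],[0.02,0,0,0],[0,0,-0.08,0],[0,0,-0.1,0],[0,0,-0.1,0],[0,0,-0.1,0],[0,0,-0.09,0],[0,0,0,0],[0,0,0,0]]'; python3 - <<'E'
from station import *
from h import *
s=get_state();w=read_camera("wrist");T=wT(s,w);u=np.array([np.cos(np.radians(-48)),np.sin(np.radians(-48)),0])
print(proj(w,T,[[.5887,.002,.102],np.array([.5887,.002,.102])+.05*u]), s["joint_positions"])
cv2.imwrite("pics/w3.png",w["img"][:,:,::-1])
E
```

```text
t: 10.78
tool_pos: [0.6363, 0.0042, 0.2286]
orientation: [0.895, 0.447, -0.001, -0.0]
ft_force: [0.1, 0.2, -0.6]
gripper_width: 0.001
gripper_force: 0.0
[[228.37028938 235.63050966]
 [285.89866619 246.13182215]] [-5.97900447e-02  3.94535675e-01  1.37477807e+00  1.91614796e-05
  1.37366637e+00  5.84208312e-01]
```

View pics/w3.png

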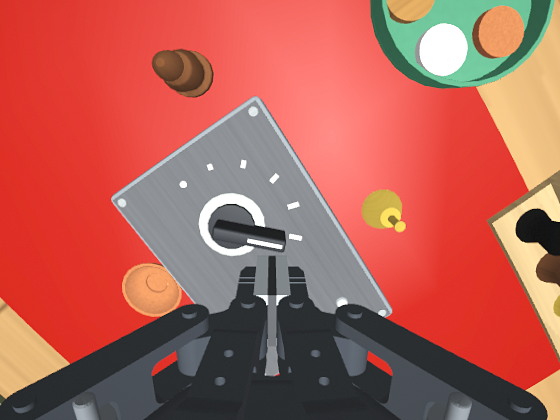

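The pointer at (286,243) aims at the mark at (295,237), the sixth counting the dot at (183,184) as 0. So it stands in position 5. Now to the button.

```bash

python3 -m jog '[[-0.0768,0.0199,0,0],[-0.0768,0.0199,0,0],[-0.0768,0.0199,0,0],[-0.0768,0.0199,0,0],[-0.0768,0.0199,0,0],[-0.0768,0.0199,0,0],[0,0,0.1,0],[0,0,0.1,0],[0,0,0.1,0],[0,0,0.06,0],[0,0,0,0],[0,0,0,0]]'; python3 - <<'E'
from station import *
from h import *
s=get_state();w=read_camera("wrist")
cv2.imwrite("pics/w4.png",cv2.resize(w["img"][150:350,150:400,::-1],(750,600)))
E
```

```text
t: 12.32
tool_pos: [0.5824, -0.1292, 0.1221]
orientation: [0.895, 0.446, 0.0, 0.0]
ft_force: [-0.0, 0.0, 0.0]
gripper_width: 0.004
gripper_force: 0.0
```

View pics/w4.png

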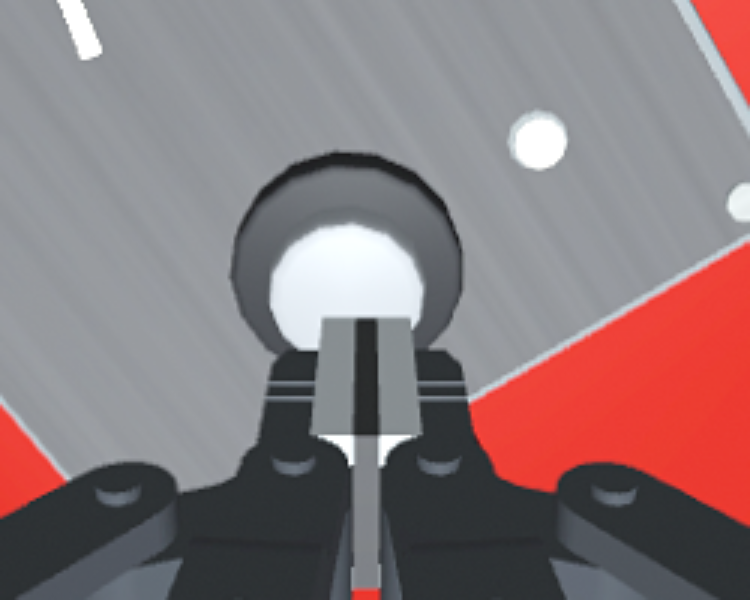

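Button top in the crop: columns 270–424, top edge row 223, so centre near (347,296) in the crop, or (265.5,248.5) in full pixels. Finger centre line is at column 366.

```bash
python3 - <<'E'
from station import *
from h import *
s=get_state();w=read_camera("wrist");T=wT(s,w);print(w["fx"],w["cx"])
for z in(.08,.09,.1):
  l=ray(w,T,(150+270/3,248),z);r=ray(w,T,(150+424/3,248),z);t=ray(w,T,(150+347/3,150+223/3),z)
  m=(l+r)/2;x=np.array([.6009,.7994]);y=np.array([.7994,-.6009]);print(z,np.linalg.norm(l-r),"y off",(m[:2]-s["tool_pos"][:2])@y,"top edge x",(t[:2]-s["tool_pos"][:2])@x)
E
```

```text
338.43491697601104 271.6285352154389
0.08 0.03033576828741946 y off -0.003249932275231347 top edge x 0.009658624721155668
0.09 0.02869150942063347 y off -0.0030782893882062594 top edge x 0.01317570139306753
0.1 0.02704725055384756 y off -0.0029066465011812603 top edge x 0.016692778064979447
```

```bash

python3 -m jog '[[-0.01,-0.01,0,0],[0,0,0.05,0],[0,0,0.03,0],[0,0,0.02,0],[0,0,0,0]]'
for i in 1 2; do :; done
python3 -m jog '[[0,0,0.01,0],[0,0,0,0]]' | sed -n '2p;4p'
python3 -m jog '[[0,0,0.01,0],[0,0,0,0]]' | sed -n '2p;4p'
```

```text
t: 13.05
tool_pos: [0.5775, -0.1284, 0.0907]
orientation: [0.895, 0.447, -0.001, -0.001]
ft_force: [-1.1, -0.3, 1.1]
gripper_width: 0.0
gripper_force: 0.8
tool_pos: [0.5782, -0.1286, 0.0886]
ft_force: [-1.6, 2.0, 2.6]
tool_pos: [0.5783, -0.1287, 0.086]
ft_force: [-2.7, 0.7, 5.4]
```

```bash

python3 -m jog '[[0,0,0.007,0],[0,0,0,0]]' | sed -n '2p;4p'
python3 -m jog '[[0,0,0.007,0],[0,0,0,0]]' | sed -n '2p;4p'
```

```text
tool_pos: [0.5784, -0.1287, 0.0858]
ft_force: [-5.2, 1.9, 17.4]
tool_pos: [0.5784, -0.1288, 0.0856]
ft_force: [-8.3, 2.2, 28.7]
```

It has bottomed out: about 4 N of spring over 6 mm, then stiff at 0.0857. Releasing.

```bash

python3 -m jog '[[0,0,-0.02,0],[0,0,-0.03,0],[0,0,-0.06,0],[0,0,-0.1,0],[0,0,-0.1,0],[0,0,-0.1,0],[-0.1,0,0,0],[-0.1,0,0,0],[-0.1,0,0,0],[-0.1,0,0,0],[0,0,0,0],[0,0,0,0]]'; python3 - <<'E'
from station import *
from h import *
s=get_state();w=read_camera("wrist")
cv2.imwrite("pics/w5.png",w["img"][:,:,::-1])
E
```

```text
t: 15.55
tool_pos: [0.5067, -0.2245, 0.2042]
orientation: [0.895, 0.447, 0.0, -0.0]
ft_force: [0.4, 0.7, -0.9]
gripper_width: 0.002
gripper_force: 0.0
```

View pics/w5.png

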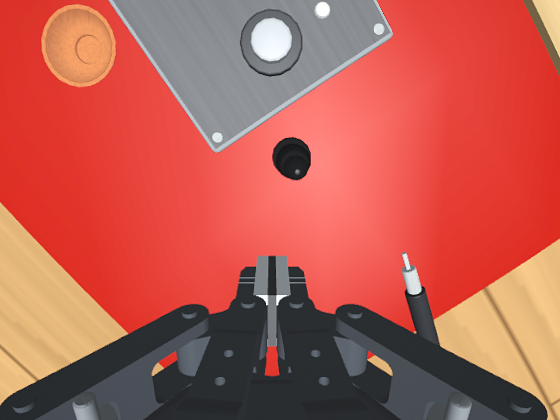

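The button at (271,40) is out, the stone figure (291,158), lamp (79,45) and handpiece (415,290) stand undisturbed, and the robot touches nothing.

```bash
python3 -c "
from station import *
print(hand_in())"
```

```text
the job is handed in; nothing more can be done
None
```

I pushed the selector from position 2 to 5 with a fingertip, pressed the start button until it bottomed out and let it spring back, then handed the job in at about 16 s; no verdict came back.

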